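# Wedge a connector hood tight in the bench fixture

### The job

The connector hood is loose in the holding fixture on the bench. Set the aluminium wedge down on the fixture's bed with its thin end a little way into the open gap between the hood and the slanting jaw and let go of it; then tap or push it on into the gap, thick end last, until the hood is driven against the straight jaw and both are locked tight. Leave the other things on the bench where they are.

Things in the scene. Friction and masses are not known exactly. Their poses are not given: they have to be found in the camera images.
- fixture: Dark steel holding fixture, fixed to the bench. Origin: centre of the underside of its bed, a plate 250 (x) x 180 (y) x 15 mm (upper face at z = 15 mm). All jaws rise 32 mm above the bed. The bed from x = -125 to -35 mm is bare: a landing for the wedge. Yaw within 0.35 rad of the world's.
- slant_jaw (a point): Near end of the inner face of the slanting jaw, on the bed; in the fixture's frame (-35, -24, 15) mm. The jaw is 30 mm thick and runs from x = -35 to 85 mm, its inner face along y = -17 mm + 0.2 x. The gap between it and the hood is open towards -x and narrows towards +x.
- straight_jaw (a point): On the inner face of the straight jaw, at bed level, in the fixture's frame (30, 50, 15) mm. The face is the plane y = +50 mm from x = -20 to 80 mm. An end stop joins its far end (face at x = +80 mm, y = 15 to 75 mm), behind the hood.
- hood: Aluminium connector hood, 90 (x) x 44 (y) x 50 mm high with a round cable gland on top (to 68 mm), about 0.35 kg, standing loose on the fixture's bed. Origin: centre of its underside; axes nearly those of the fixture. It starts 4 to 7 mm clear of the straight jaw; tight against it, its origin is at y = +28 mm in the fixture's frame.
- wedge: Plain aluminium wedge, loose on the bench, 110 mm long (x), 30 mm high, 34 mm thick at x = -55 mm tapering to 12 mm at x = +55 mm, about 0.2 kg. Origin: mid-length, mid-thickness, on its underside. Flat side: plane y = +11.5 mm, goes against the hood; tapered side: y = -11.5 mm + 0.2 x. Tight with its origin near x = 0, y = -5.5 mm of the fixture, thick end 20 mm outside the slanting jaw.
- wedge_tip (a point): Middle of the lower edge of the wedge's thin end, (55, 5.5, 0) mm in the wedge's frame. Its x in the fixture's frame: -20 to 0 mm when a little way in and loose, about +55 mm when tight. Driving takes a few newtons until the hood meets the jaw, then it stops dead; a last push of about 20 N locks it and it stays (friction about 0.3).
- bar: Parallel aluminium bar, 110 x 23 x 30 mm, lying along its x: not a wedge, to be left alone. Origin: centre of its underside.
- reel: Solder reel standing on its flange, 60 mm across, 40 mm high. Origin: centre of its underside.
- bottle: Small clear bottle, 48 mm across, 110 mm high. Origin: centre of its underside.
- screwdriver: Screwdriver lying on the bench, 180 mm long along its x. Origin: on its underside.
- gland: Spare steel cable gland, standing, 40 mm across, 34 mm high. Origin: centre of its underside.
Mind the look-alikes: they are no part of the job. Leave any red or yellow look-alike of the wedge alone.

How it is judged:
By the outcome, as a careful person would: the job done as asked, in the order asked, and still so for the second after the job is handed in, with the robot touching nothing.
It also fails if it takes over 53 s, if anything falls off the work surface, if the arm or the gripper's body presses on something with over 40 N, if the wrist force passes 120 N, or if a joint passes its speed limit or range.

### The arm

A 6-joint arm with a two-finger parallel gripper is mounted at the origin on the work surface. World frame = base frame: x ahead of the robot, y to its left, z up, the work surface at z = 0. Lengths are in mm, angles in rad, forces in N, time in s.
With the tool pointing down it reaches from about 350 to 875 mm from the base axis. Payload 4.2 kg.
Tool frame: the origin (TCP) lies at the very end of the fingers, on their centre line; the grasp point (between the pads) lies 19 mm behind it; z points along the fingers, y is the line along which they close (so a half turn about z gives the same grasp; the last joint's range is limited). The gripper opens to 85 mm and grips with 20 to 120 N. Pads are 22 mm wide; open, the fingers measure 114 mm over their backs; the gripper's body (76 mm by 85 mm) begins 54 mm behind the grasp point. The pads swing forward as they close: fully open they stand 13 mm farther back than shut.
Start: joints at [-0.862, 0.385, 0.008, 0, -1.194, -0.259], TCP at [271.753, -562.805, 231.312] pointing down, gripper open.
Joint ranges: [-3.14, 3.14], [-1.21, 2.06], [-1.07, 1.41], [-3.16, 2.05], [-2.99, -0.16], [-3.1, 3.1]. Speed limits (rad/s): [2.79, 2.79, 3.14, 3.14, 3.14, 3.14].

### API

Orientations are given as a unit quaternion [x, y, z, w].
In Python, from bench import arm, viewer gives the robot as it stands. The module is installed in compiled form; this text tells all that it offers.
- The arm moves only by the tool jog_arm, called after "Request:" as a command line: name --pt "numbers of a row" for each row, then --argument value for the rest. Schema: {"type":"object","properties":{"offsets":{"type":"object","properties":{"tx":{"type":"array","items":{"type":"number"},"minItems":1,"maxItems":10},"ty":{"type":"array","items":{"type":"number"},"minItems":1,"maxItems":10},"tz":{"type":"array","items":{"type":"number"},"minItems":1,"maxItems":10},"wx":{"type":"array","items":{"type":"number"},"minItems":1,"maxItems":10},"wy":{"type":"array","items":{"type":"number"},"minItems":1,"maxItems":10},"wz":{"type":"array","items":{"type":"number"},"minItems":1,"maxItems":10}},"additionalProperties":false,"required":["tx","ty","tz","wx","wy","wz"]},"finger_gap":{"type":"number"},"only":{"type":"string"},"quiet":{"type":"boolean"},"lines":{"type":"string"}},"required":["offsets"],"additionalProperties":false}. offsets is an object with one list for each field, all of the same length, 1 to 10, a row being the entries at one place: tx, ty, tz (the shift in a scale on which 1.0 is 600 mm), wx, wy, wz (a rotation vector in parts of the range, where 1.0 means 120 degrees); each row is the pose to reach, as a shift and turn from the pose commanded when the call began, along the tool's axes at that moment; what a row does not reach only later rows make up. A row lasts 1/10 s, in which the tool goes at most 50 mm and 0.15 rad, less where a joint would pass 70% of its speed; a pose out of reach is approached as far as the arm can. finger_gap is the finger opening in mm, set as the call begins (left out keeps the last). The fingers move at their own pace and stop on an object; the grip force is fixed at half the most. Time passes only in rows, so rows that do not move let the fingers close. The tool returns the time, the measured TCP pose, the force, the opening and the grip force at its end. only (a regular expression) keeps the lines of the reply that match it, lines (a string "A,B") keeps lines A to B, and quiet returns only ok. A shift or turn number past 1, either way, is cut back to 1. Input that does not fit is refused with a message, and nothing moves.
- arm.read_state(): the state, without advancing time (a new reading comes with each control period).
- viewer.get_image(name): name is "scene" or "top"; returns (picture, depth): 384x512x3 uint8, blue, green, red; 384x512 float32, mm along the optical axis (not along the pixel's ray), 0 where there is no reading.
- viewer.get_calibration(name): a dict with "K" (3x3 intrinsics, pixels), "rvec" (rotation vector, rad) and "tvec" (3), from world to camera coordinates, as OpenCV has them. Camera axes: x right, y down, z forward; pixel columns grow to the right and rows downward; lengths in mm; the calibration is good to about 2 mm. A picture is of the moment at which its call begins. get_calibration takes no time and is no camera call.
- arm.job_done(): hands the job in; it is judged then, once.
The state is a dict: "clock": time; "joints": joint angles; "joint_vel": joint speeds; "joint_efforts": joint torques, N m; "position": TCP position; "ee_rot": TCP orientation; "contact_force": force on the tool from outside, world axes, zero at the start; "wrist_torque": the same for the moment, N m; "gripper_width": finger opening in mm; "grasp_force": force on a finger pad.
Only numpy, scipy, OpenCV 4.12 (cv2) and the standard library are available. Lean on these libraries where they do the work, as an engineer would, in place of code of your own. Each camera call takes 0.05 s, during which the arm holds its last target. There are 200 camera calls.

## Working session

There is one attempt and no reset: what is moved stays moved. The work goes in short steps, Python scripts to look and compute and a tool call to move; the robot and the scene stay as the last step left them, time stands still between calls to the robot, and variables do not carry over. Pictures are saved under pics/ and viewed, at most 12 in all, crops included, and the job is handed in when it is done.

```bash
mkdir -p pics
```

Create h.py:
```python
import numpy as np, cv2
from scipy.spatial.transform import Rotation as R
from bench import arm, viewer
def cloud(n):
    im,d=viewer.get_image(n); c=viewer.get_calibration(n); K=np.array(c["K"],float)
    Rm=cv2.Rodrigues(np.array(c["rvec"],float))[0]; t=np.array(c["tvec"],float).ravel()
    v,u=np.mgrid[:d.shape[0],:d.shape[1]]
    p=np.stack([(u-K[0,2])/K[0,0]*d,(v-K[1,2])/K[1,1]*d,d],-1)
    return im,d,(p-t)@Rm
```

Run:
```python
from h import *
for n in("top","scene"):
    im,d,w=cloud(n); cv2.imwrite(f"pics/{n}0.png",im); np.save(n,w); np.save(n+"d",d)
    c=viewer.get_calibration(n);print(n,c["K"][0][0],np.round(w[192,256]))
print(arm.read_state())
```

```text
top 447.66573073652984 [489.  78.  19.]
scene 364.5099992125373 [460.  86.   9.]
{'clock': 0.1, 'joints': array([-8.62424814e-01,  3.85456643e-01,  6.79147395e-03, -4.56256311e-04,
       -1.19399817e+00, -2.58595730e-01]), 'joint_vel': array([-0.00062063, -0.0028739 ,  0.00231928,  0.00237734, -0.00049103,
       -0.00038515]), 'joint_efforts': array([ 1.28850370e-04, -3.93320060e+01,  1.88930154e+01,  4.19800311e+00,
       -2.59002336e-03,  1.73082651e-05]), 'position': array([ 271.52499614, -562.36859556,  230.35305537]), 'ee_rot': array([-2.22914957e-01,  9.74837425e-01,  9.25080047e-04, -2.46213375e-04]), 'contact_force': array([-0.26709206,  0.52367236,  0.16723961]), 'wrist_torque': array([ 0.00985333,  0.01348901, -0.01290729]), 'grasp_force': 0.0, 'gripper_width': 85.36108123742987}
```

View pics/top0.png

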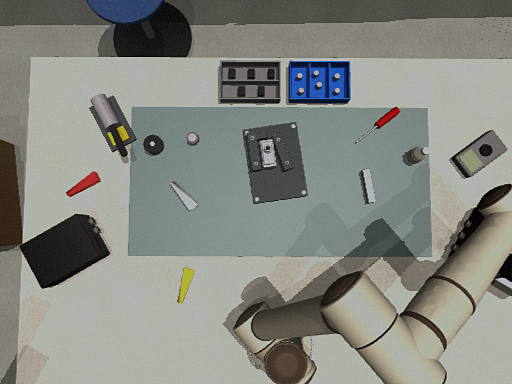

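View pics/scene0.png

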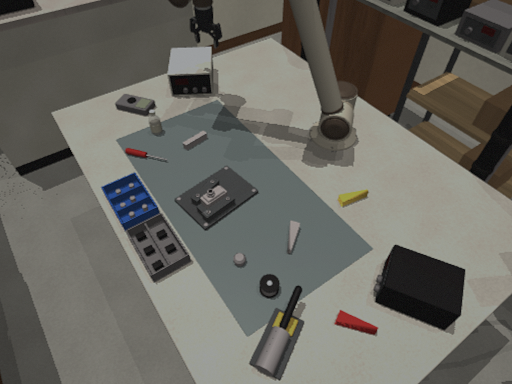

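The top view shows the fixture at about (277,162) with the hood at (267,152). The grey wedge is at (184,196) and the bar at (367,186). Next I'll zoom in and measure.

Run:
```python
from h import *
a=cv2.imread("pics/top0.png"); b=cv2.imread("pics/scene0.png")
z=lambda i,u,v,w,h,s:cv2.resize(i[v:v+h,u:u+w],None,fx=s,fy=s,interpolation=cv2.INTER_CUBIC)
top=np.hstack([z(a,160,170,50,50,7),z(a,235,115,80,95,3.6843)[:350]])
bot=z(b,170,155,140,100,4.6)
W=max(top.shape[1],bot.shape[1])
cv2.imwrite("pics/z1.png",np.hstack([top])); cv2.imwrite("pics/z2.png",bot)
w=np.load("top.npy"); 
def seg(u,v,du,dv,zl,zh,br):
    m=np.zeros(a.shape[:2],bool); m[v:v+dv,u:u+du]=1
    m&=(w[...,2]>zl)&(w[...,2]<zh)&(a.min(2)>=br)
    return w[m]
for nm,args in dict(wedge=(160,170,50,50,15,45,0),bar=(350,160,30,50,15,45,0),hood=(235,115,80,95,56,75,0),plate=(230,110,90,105,8,24,0),jaw=(235,115,80,95,40,53,0)).items():
    p=seg(*args); r=cv2.minAreaRect(p[:,:2].astype(np.float32)); print(nm,len(p),np.round(p.mean(0),1),np.round(np.percentile(p[:,2],[5,50,95]),1),r)
```

```text
wedge 248 [472.  311.3  28.6] [22.9 28.9 33.7] ((481.5973205566406, 314.2972412109375), (110.6938705444336, 32.156375885009766), 36.171939849853516)
bar 272 [ 510.  -289.3   28.2] [20.2 28.7 34.4] ((510.2638244628906, -290.7157287597656), (109.2304458618164, 26.117843627929688), 9.625082969665527)
hood 270 [609.1  41.1  63.3] [56.7 63.2 70.8] ((611.6796264648438, 40.90580749511719), (89.65533447265625, 43.07917022705078), 8.577628135681152)
plate 2804 [571.9   4.5  14.4] [ 9.5 14.3 19.5] ((591.9937133789062, 17.773422241210938), (298.4172058105469, 344.10064697265625), 89.26667785644531)
jaw 766 [623.8  40.9  46.6] [41.7 46.7 51.5] ((621.283935546875, 34.434627532958984), (139.2156982421875, 131.3068389892578), 8.51517105102539)
```

View pics/z1.png

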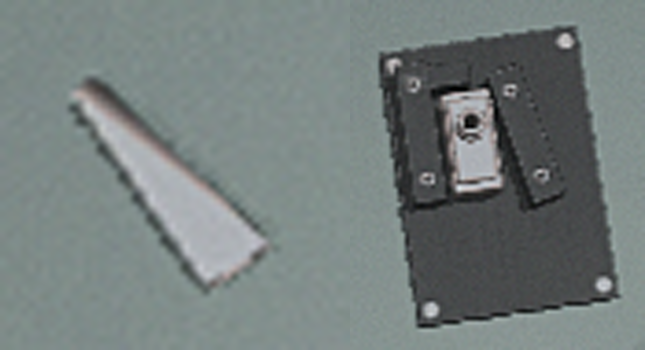

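View pics/z2.png

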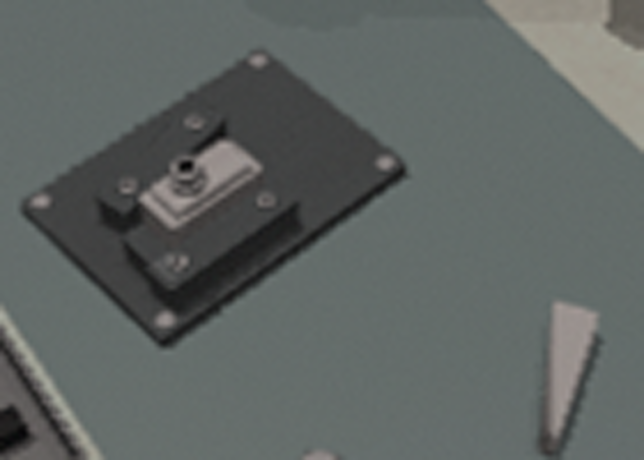

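The crops show the wedge's thin end at top-left and its thick end at bottom-right. The gap opens towards the robot. I'll fit model outlines in both cameras to refine the poses.

Create fit.py:
```python
from h import *
from scipy.optimize import minimize
S=8
def proj(n,p):
    c=viewer.get_calibration(n); return cv2.projectPoints(np.float64(p),np.array(c["rvec"],float),np.array(c["tvec"],float),np.array(c["K"],float),None)[0][:,0]
def fit(n,im,V,p0,z,pad=8):
    V=np.array(V,float); g=im.astype(float).mean(2)
    def world(p):
        c,s=np.cos(p[2]),np.sin(p[2]); return np.c_[p[0]+c*V[:,0]-s*V[:,1],p[1]+s*V[:,0]+c*V[:,1],np.full(len(V),z)]
    q=proj(n,world(p0)); u0,v0=np.int32(q.min(0)-pad); u1,v1=np.int32(q.max(0)+pad)
    reg=g[v0:v1,u0:u1]
    def cost(x):
        p=p0+np.array([x[0],x[1],x[2]/100]); h=((proj(n,world(p))-[u0,v0]+.5)*S*16).astype(np.int32)
        m=np.zeros((reg.shape[0]*S,reg.shape[1]*S),np.uint8); cv2.fillPoly(m,[h],255,shift=4)
        m=cv2.resize(m,reg.shape[::-1],interpolation=cv2.INTER_AREA)/255.
        A=np.c_[m.ravel(),1-m.ravel()]; r=np.linalg.lstsq(A,reg.ravel(),rcond=None)[1]
        return r[0]/reg.size
    best=min((minimize(cost,[0,0,0],method="Nelder-Mead",options=dict(initial_simplex=np.array([[0,0,0],[a,0,0],[0,a,0],[0,0,a]])+o)) for a in(8,-8) for o in(0,2)),key=lambda r:r.fun)
    return p0+best.x*[1,1,.01],best.fun
WEDGE=[(-55,11.5),(55,11.5),(55,-.5),(-55,-22.5)]
rect=lambda a,b:[(-a/2,-b/2),(a/2,-b/2),(a/2,b/2),(-a/2,b/2)]
PLATE=rect(250,180); HOOD=rect(90,44)
```

Run:
```python
from fit import *
yw=np.arctan2(1,1)
for n in("top","scene"):
    im=cv2.imread(f"pics/{n}0.png")
    for nm,V,p0,z,pad in(("wedge",WEDGE,[481,314,.64],30,4),("plate",PLATE,[575,20,.15],15,6),("hood",HOOD,[611,41,.15],50+0,2),("hood65",HOOD,[611,41,.15],65,2)):
        p,f=fit(n,im,V,np.array(p0),z,pad); print(n,nm,np.round(p,3),round(f,1))
```

```text
top wedge [475.911 316.829   0.657] 204.4
top plate [5.87641e+02 1.75590e+01 1.48000e-01] 585.9
top hood [6.13358e+02 4.08690e+01 1.53000e-01] 1138.7
top hood65 [6.10357e+02 4.16050e+01 1.58000e-01] 1199.7
scene wedge [474.158 317.283   0.65 ] 133.3
scene plate [5.9163e+02 2.6083e+01 1.5100e-01] 233.6Traceback (most recent call last):
  File "<stdin>", line 6, in <module>
  File "fit.py", line 18, in fit
    best=min((minimize(cost,[0,0,0],method="Nelder-Mead",options=dict(initial_simplex=np.array([[0,0,0],[a,0,0],[0,a,0],[0,0,a]])+o)) for a in(8,-8) for o in(0,2)),key=lambda r:r.fun)
  File "fit.py", line 18, in <genexpr>
    best=min((minimize(cost,[0,0,0],method="Nelder-Mead",options=dict(initial_simplex=np.array([[0,0,0],[a,0,0],[0,a,0],[0,0,a]])+o)) for a in(8,-8) for o in(0,2)),key=lambda r:r.fun)
              ~~~~~~~~^^^^^^^^^^^^^^^^^^^^^^^^^^^^^^^^^^^^^^^^^^^^^^^^^^^^^^^^^^^^^^^^^^^^^^^^^^^^^^^^^^^^^^^^^^^^^^^^^^^^^^^^^^^^^^^
    res = _minimize_neldermead(fun, x0, args, callback, bounds=bounds,
                               **options)
    fsim[j] = func(sim[j])
              ~~~~^^^^^^^^
    fx = function(np.copy(x), *(wrapper_args + args))
  File "fit.py", line 13, in cost
    p=p0+np.array([x[0],x[1],x[2]/100]); h=((proj(n,world(p))-[u0,v0]+.5)*S*16).astype(np.int32)
                                             ~~~~^^^^^^^^^^^^
  File "fit.py", line 5, in proj
    c=viewer.get_calibration(n); return cv2.projectPoints(np.float64(p),np.array(c["rvec"],float),np.array(c["tvec"],float),np.array(c["K"],float),None)[0][:,0]
ValueError: time passes only in moves, steps and waits
```

```bash
sed -i 's/^def proj/import functools\n@functools.cache\ndef cal(n):\n    c=viewer.get_calibration(n); return [np.array(c[k],float) for k in("rvec","tvec","K")]\ndef proj/; s/    c=viewer.get_calibration(n); return cv2.projectPoints(.*/    return cv2.projectPoints(np.float64(p),*cal(n),None)[0][:,0]/' fit.py
```

Add to fit.py:
```python
def platemask(im,box,th):
    u,v,w,h=box; g=cv2.GaussianBlur(im,(3,3),.5).astype(float).mean(2); m=np.zeros(g.shape,np.uint8); m[v:v+h,u:u+w]=(g[v:v+h,u:u+w]<th)
    c=max(cv2.findContours(m,cv2.RETR_EXTERNAL,cv2.CHAIN_APPROX_NONE)[0],key=cv2.contourArea)
    o=np.zeros(im.shape,np.uint8); cv2.fillPoly(o,[cv2.convexHull(c)],(200,200,200)); return o
```

Run:
```python
from fit import *
for n,box in(("top",(235,112,85,100)),("scene",(165,155,105,80))):
    im=cv2.imread(f"pics/{n}0.png"); u,v,w,h=box; g=im.astype(float).mean(2)
    print(n,np.percentile(g[v:v+h,u:u+w],[5,25,50,75,90]))
    for th in(75,90):
        p,f=fit(n,platemask(im,box,th),PLATE,np.array([583,18,.15]),13,6); print(" plate",th,np.round(p,3),round(f,1))
    p,f=fit(n,im,HOOD,np.array([612,41,.15]),50,2); print(" hood",np.round(p,3),round(f,1))
```

```text
top [ 51.66666667  72.66666667 132.33333333 140.         144.        ]
 plate 75 [5.87024e+02 1.74780e+01 1.50000e-01] 301.0
 plate 90 [5.88062e+02 1.78160e+01 1.48000e-01] 591.9
 hood [6.13486e+02 4.09140e+01 1.43000e-01] 1163.7
scene [ 46.66666667  68.         103.66666667 104.66666667 106.        ]
 plate 75 [5.90978e+02 2.50240e+01 1.54000e-01] 787.0
 plate 90 [5.91376e+02 2.59660e+01 1.62000e-01] 1368.2
 hood [6.10475e+02 3.74110e+01 1.44000e-01] 329.1
```

Run:
```python
from fit import *
S1={"top":([(393,64),(565,40),(430,309),(603,284)],3.684,(350,0),(235,115)),"scene":([(40,202),(259,60),(164,318),(386,162)],4.6,(0,0),(170,155))}
jaw={"top":[(413,84),(427,178),(510,90),(541,174)],"scene":[(177,261),(265,200),(128,187),(195,121)]}
def unproj(n,uv,z):
    r,t,K=cal(n); Rm=cv2.Rodrigues(r)[0]; ray=(np.linalg.inv(K)@[*uv,1])@Rm; C=-t.ravel()@Rm
    return C+ray*(z-C[2])/ray[2]
def cen(g,u,v,r=2):
    u,v=int(round(u)),int(round(v)); a=g[v-r:v+r+1,u-r:u+r+1]; a=np.clip(a-np.median(a)-10,0,None); Y,X=np.mgrid[v-r:v+r+1,u-r:u+r+1]
    return (a*X).sum()/a.sum(),(a*Y).sum()/a.sum()
for n,(pts,s,o,b) in S1.items():
    g=cv2.imread(f"pics/{n}0.png").astype(float).mean(2)
    f=lambda q,z:np.array([unproj(n,cen(g,b[0]+(x-o[0])/s-.4,b[1]+(y-o[1])/s-.4),z)[:2] for x,y in q])
    P=f(pts,16); print(n,"screws\n",np.round(P,1),"mean",P.mean(0))
    print(" jaws\n",np.round(f(jaw[n],47),1))
    for d in (P[0]-P[2],P[1]-P[3]): print(np.linalg.norm(d),np.arctan2(d[1],d[0]))
```

```text
top screws
 [[689.2 110.7]
 [710.6 -45. ]
 [466.7  75.7]
 [489.5 -78. ]] mean [588.98052387  15.85400672]
 jaws
 [[663.8  91.1]
 [580.3  79.6]
 [659.7   7.4]
 [584.8 -21.1]]
225.2672398104943 0.15575727757460425
223.5283408176718 0.1480462407393377
scene screws
 [[711.6 -43.7]
 [489.8 -78.3]
 [687.8 111.3]
 [466.1  77.4]] mean [588.81754749  16.67818141]
 jaws
 [[661.   92.3]
 [579.1  78.4]
 [658.6   8.9]
 [583.1 -20.2]]
156.77871677237465 -1.41870636283343
157.4683705812929 -1.4196326494633884
```

Both cameras' screw positions agree: the fixture is at (588.9, 16.3), yaw 0.151. The wedge is at (475, 317), yaw 0.653. Next I'll work out the shift to a hover above the wedge.

Create go.py:
```python
import sys; from h import *
F=np.array([588.9,16.3]); FY=.151
def rel(o,y,p): c,s=np.cos(y),np.sin(y); return np.array(o)+[c*p[0]-s*p[1],s*p[0]+c*p[1]]
def go(xy,z,yaw):
    s=arm.read_state(); r=R.from_quat(s["ee_rot"]); x=r.as_matrix()[:,0]
    d=(yaw-np.arctan2(x[1],x[0])+np.pi/2)%np.pi-np.pi/2
    t=R.from_euler("z",d)*r   # desired, levelled below
    down=R.from_euler("z",0)
    zt=t.as_matrix()[:,2]; ax=np.cross(zt,[0,0,-1]); t=R.from_rotvec(ax)*t
    print("clk",round(s["clock"],2),"tcp",np.round(s["position"],1),"F",np.round(s["contact_force"],1),"w",round(s["gripper_width"],1),"gf",round(s["grasp_force"],1))
    print("shift",np.round(r.inv().apply(np.r_[xy,z]-s["position"]),1),"rot",np.round((r.inv()*t).as_rotvec(),3))
```

Run:
```python
from go import *
g=rel([475,317],.653,(-8,-.8)); print(g); go(g,110,.752)
```

```text
[469.13194027 311.50401283]
clk 0.1 tcp [ 271.5 -562.4  230.4] F [-0.3  0.5  0.2] w 85.4 gf 0.0
shift [-557.8  700.9  121.7] rot [ 0.002  0.    -0.302]
```

The rows are not in the units I measure in: shifts go in shares of 600 mm and turns go in shares of 120 degrees. I convert before sending: 378 mm / 600 = 0.63, 340 mm / 600 = 0.5667, -0.3 rad / 2.0944 = -0.1432.

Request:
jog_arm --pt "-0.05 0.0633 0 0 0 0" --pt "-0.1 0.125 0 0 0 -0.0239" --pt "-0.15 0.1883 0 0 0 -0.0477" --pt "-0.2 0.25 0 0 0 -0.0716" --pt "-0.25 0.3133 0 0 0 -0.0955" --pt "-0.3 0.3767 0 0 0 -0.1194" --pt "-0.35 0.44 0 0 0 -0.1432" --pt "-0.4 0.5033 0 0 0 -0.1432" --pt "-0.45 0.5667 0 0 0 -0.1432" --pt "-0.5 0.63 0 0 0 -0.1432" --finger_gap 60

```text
refused: offsets: the value is not of type 'object' (schema: type "object"). Nothing was moved.
```

The error is about the shape of the input: an object with one list for each field. Fixing that and sending the same move.

Request:
jog_arm --offsets '{"tx":[-0.05,-0.1,-0.15,-0.2,-0.25,-0.3,-0.35,-0.4,-0.45,-0.5],"ty":[0.0633,0.125,0.1883,0.25,0.3133,0.3767,0.44,0.5033,0.5667,0.63],"tz":[0,0,0,0,0,0,0,0,0,0],"wx":[0,0,0,0,0,0,0,0,0,0],"wy":[0,0,0,0,0,0,0,0,0,0],"wz":[0,-0.0239,-0.0477,-0.0716,-0.0955,-0.1194,-0.1432,-0.1432,-0.1432,-0.1432]}' --finger_gap 60

```text
clock: 1.1
position: [377.2, -90.1, 231.4]
ee_rot: [-0.366, 0.931, -0.0, 0.0]
contact_force: [1.5, -0.3, 0.6]
gripper_width: 60.3
grasp_force: 0.0
```

Request:
jog_arm --offsets '{"tx":[-0.05,-0.1,-0.15,-0.2,-0.25,-0.3,-0.35,-0.4,-0.4,-0.4],"ty":[0.0633,0.125,0.1883,0.25,0.3133,0.3767,0.44,0.5033,0.5033,0.5033],"tz":[0,0,0,0,0,0,0,0,0,0],"wx":[0,0,0,0,0,0,0,0,0,0],"wy":[0,0,0,0,0,0,0,0,0,0],"wz":[0,0,0,0,0,0,0,0,0,0]}'

```text
clock: 2.1
position: [346.8, 293.2, 230.5]
ee_rot: [-0.367, 0.93, -0.001, -0.001]
contact_force: [-0.3, -0.6, -0.3]
gripper_width: 60.1
grasp_force: 0.0
```

Run:
```python
from go import *
go(rel([475,317],.653,(-8,-.8)),110,.752)
```

```text
clk 2.1 tcp [346.8 293.2 230.5] F [-0.3 -0.6 -0.3] w 60.1 gf 0.0
shift [-102.2  -70.1  120.3] rot [-0.    -0.002 -0.   ]
```

Converted, 200 mm / 600 = 0.3333, 180 mm / 600 = 0.3.

Request:
jog_arm --offsets '{"tx":[-0.0567,-0.1133,-0.17,-0.17,-0.17,-0.17,-0.17,-0.17,-0.17],"ty":[-0.0383,-0.0783,-0.1167,-0.1167,-0.1167,-0.1167,-0.1167,-0.1167,-0.1167],"tz":[0.0333,0.0667,0.1,0.1667,0.2333,0.3,0.3333,0.3333,0.3333],"wx":[0,0,0,0,0,0,0,0,0],"wy":[0,0,0,0,0,0,0,0,0],"wz":[0,0,0,0,0,0,0,0,0]}'

```text
clock: 3.0
position: [470.3, 310.2, 32.0]
ee_rot: [-0.366, 0.931, -0.0, 0.0]
contact_force: [-0.1, -0.1, 0.4]
gripper_width: 59.8
grasp_force: 0.0
```

Run:
```python
from go import *
go(rel([475,317],.653,(-8,-.8)),4,.752)
im,d,w=cloud("scene"); p=(w[...,2]>3)
cv2.imwrite("pics/s1.png",cv2.resize(im[150:270,220:380],None,fx=4,fy=4,interpolation=cv2.INTER_CUBIC))
```

```text
clk 3.0 tcp [470.3 310.2  32. ] F [-0.1 -0.1  0.4] w 59.8 gf 0.0
shift [-0.   1.7 28. ] rot [-0.     0.    -0.003]
```

View pics/s1.png

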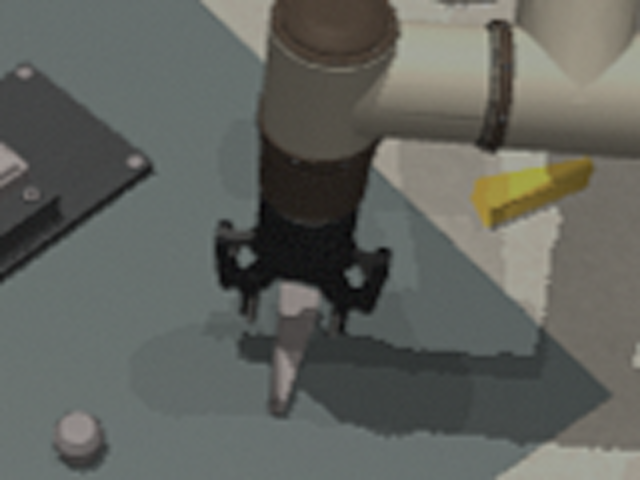

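The fingers straddle the wedge at about (295,320) in the crop, and the wedge is centred between them. I'll descend, grip and lift.

Converted, 28 mm / 600 = 0.0467, 14 mm / 600 = 0.0233.

Request:
jog_arm --offsets '{"tx":[0,0,0],"ty":[0.0028,0.0028,0.0028],"tz":[0.0233,0.0467,0.0467],"wx":[0,0,0],"wy":[0,0,0],"wz":[0,0,0]}'

```text
clock: 3.35
position: [468.5, 311.9, 3.8]
ee_rot: [-0.366, 0.931, 0.0, 0.0]
contact_force: [-0.8, -0.2, -0.3]
gripper_width: 60.0
grasp_force: 0.0
```

Request:
jog_arm --offsets '{"tx":[0,0,0,0,0,0,0,0],"ty":[0,0,0,0,0,0,0,0],"tz":[0,0,0,0,0,0,0,0],"wx":[0,0,0,0,0,0,0,0],"wy":[0,0,0,0,0,0,0,0],"wz":[0,0,0,0,0,0,0,0]}' --finger_gap 5

```text
clock: 4.15
position: [469.4, 312.8, 5.1]
ee_rot: [-0.366, 0.93, 0.0, 0.001]
contact_force: [-0.2, -0.5, 5.4]
gripper_width: 25.2
grasp_force: 58.3
```

Request:
jog_arm --offsets '{"tx":[0,0,0,0,0],"ty":[0,0,0,0,0],"tz":[-0.0417,-0.1083,-0.1833,-0.1833,-0.1833],"wx":[0,0,0,0,0],"wy":[0,0,0,0,0],"wz":[0,0,0,0,0]}'

```text
clock: 4.65
position: [468.4, 312.3, 114.3]
ee_rot: [-0.366, 0.931, 0.001, 0.001]
contact_force: [0.0, -0.1, -3.2]
gripper_width: 25.2
grasp_force: 59.0
```

Run:
```python
from go import *
wp=rel(F,FY,(-67,-15.7)); g=rel(wp,FY,(-8,-.8)); print(wp,g); go(g,115,FY+.099)
```

```text
[525.02408447  -9.2999495 ] [517.23545676 -11.29426105]
clk 4.65 tcp [468.4 312.3 114.3] F [ 0.  -0.1 -3.2] w 25.2 gf 59.0
shift [ 184.6 -270.2   -1.4] rot [0.002 0.002 0.499]
```

Converted, -270 mm / 600 = -0.45, -240 mm / 600 = -0.4, 0.5 rad / 2.0944 = 0.2387.

Request:
jog_arm --offsets '{"tx":[0.0333,0.075,0.1167,0.1583,0.2,0.2417,0.275,0.3067,0.3067,0.3067],"ty":[-0.05,-0.11,-0.17,-0.23,-0.2917,-0.3533,-0.4,-0.45,-0.45,-0.45],"tz":[0,0,0,0,0,0,0,0,0,0],"wx":[0,0,0,0,0,0,0,0,0,0],"wy":[0,0,0,0,0,0,0,0,0,0],"wz":[0.0477,0.0955,0.1432,0.191,0.2387,0.2387,0.2387,0.2387,0.2387,0.2387]}'

```text
clock: 5.65
position: [516.5, -12.0, 111.4]
ee_rot: [-0.123, 0.992, -0.0, -0.002]
contact_force: [-0.4, -0.4, -2.2]
gripper_width: 25.3
grasp_force: 59.3
```

Run:
```python
from go import *; from fit import *
wp=rel(F,FY,(-67,-15.7)); g=rel(wp,FY,(-8,-.8)); go(g,60,FY+.099)
for n in("top","scene"):
    im,d,w=cloud(n); cv2.imwrite(f"pics/{n}2.png",im); np.save(n+"2",w)
    m=(abs(w[...,0]-530)<90)&(abs(w[...,1]+5)<60)&(w[...,2]>95)&(w[...,2]<200)
    print(n,m.sum(),proj(n,[[525,-9,140]]))
im=cv2.imread("pics/scene2.png"); u,v=np.int32(proj("scene",[[525,-9,130]])[0])
cv2.imwrite("pics/s2.png",cv2.resize(im[v-50:v+70,u-80:u+80],None,fx=5,fy=5,interpolation=cv2.INTER_CUBIC)); print(u,v)
```

```text
clk 5.65 tcp [516.5 -12.  111.4] F [-0.4 -0.4 -2.2] w 25.3 gf 59.3
shift [-1.1  0.4 51.4] rot [ 0.    -0.004 -0.003]
top 78 [[285.46994437 176.42751925]]
scene 448 [[225.37105419 158.60367379]]
225 160
```

View pics/s2.png

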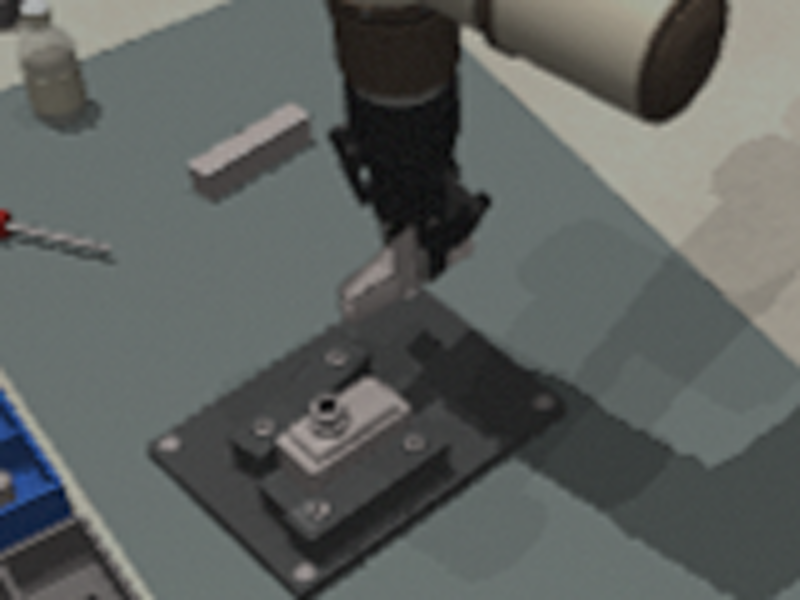

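Run:
```python
from go import *; from fit import *
# wedge pose in tool at grasp: wedge (475,317,.653), tcp then (469.4,312.8,5.1), tool-x yaw .752 (mod pi)
def wverts(tcp,tyaw):
    d=rel([0,0],-.751,np.array([475,317])-[469.4,312.8]); o=rel(tcp[:2],tyaw,d); y=tyaw-.751+.653
    b=np.array([rel(o,y,p) for p in WEDGE]); print("wedge",o,y)
    return np.vstack([np.c_[b,[tcp[2]-5.1]*4],np.c_[b,[tcp[2]+24.9]*4]])
V=wverts([516.5,-12,111.4],2*np.arctan2(.992,-.123)-np.pi)
im=cv2.imread("pics/scene2.png"); q=(proj("scene",V)-[180,130]+.5)*8
o=cv2.resize(im[130:200,180:270],None,fx=8,fy=8,interpolation=cv2.INTER_CUBIC)
for i in range(4):
    for a,b in((i,(i+1)%4),(i+4,(i+1)%4+4),(i,i+4)): cv2.line(o,*[tuple(int(t) for t in q[k]) for k in(a,b)],(0,255,0),1)
cv2.imwrite("pics/o2.png",o)
```

```text
wedge [523.43226619 -11.02856528] 0.14872463176079254
```

View pics/o2.png

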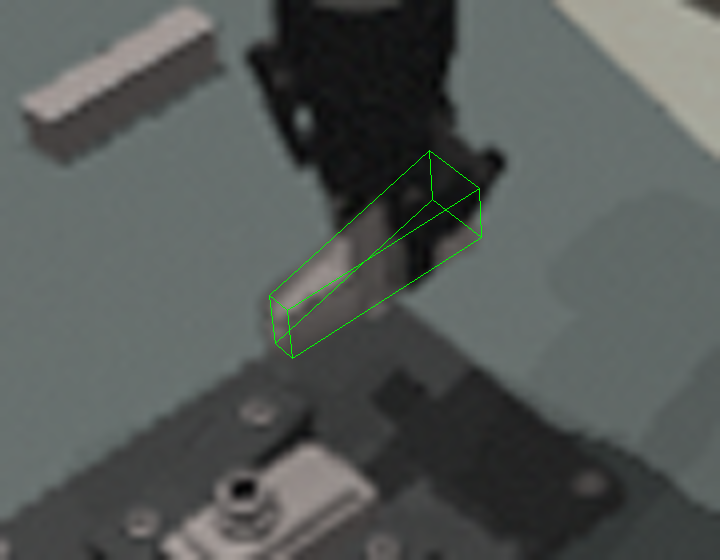

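The overlay agrees with the held wedge to about 1 mm. I'll descend backed off 15 mm, then check.

Run:
```python
from go import *
go([503.3,-12.6],22.1,.151+.098)
```

```text
clk 5.75 tcp [517.  -10.6 112.1] F [-0.2  0.4 -2.7] w 25.1 gf 59.3
shift [13.6  1.4 90.1] rot [ 0.    -0.003  0.001]
```

Converted, 89 mm / 600 = 0.1483, 85 mm / 600 = 0.1417.

Request:
jog_arm --offsets '{"tx":[0.0227,0.0227,0.0227,0.0227,0.0227,0.0227],"ty":[0.0023,0.0023,0.0023,0.0023,0.0023,0.0023],"tz":[0.0333,0.0833,0.125,0.1417,0.1483,0.1483],"wx":[0,0,0,0,0,0],"wy":[0,0,0,0,0,0],"wz":[0,0,0,0,0,0]}'

```text
clock: 6.35
position: [504.8, -12.3, 24.4]
ee_rot: [-0.125, 0.992, -0.0, 0.0]
contact_force: [0.3, 0.6, -2.1]
gripper_width: 25.3
grasp_force: 59.2
```

Run:
```python
from go import *; from fit import *
go([518.1,-10.3],21,.249)
im,d,w=cloud("scene"); s=arm.read_state(); print(s["position"],s["ee_rot"])
x=R.from_quat(s["ee_rot"]).as_matrix()[:,0]; ty=(np.arctan2(x[1],x[0])+np.pi/2)%np.pi-np.pi/2
tcp=s["position"]; dd=rel([0,0],-.751,np.array([475,317])-[469.4,312.8]); o=rel(tcp[:2],ty,dd); y=ty-.098
rf=rel([0,0],-FY,o-F); print("wedge in fixture",rf,y-FY)
b=np.array([rel(o,y,p) for p in WEDGE]); V=np.vstack([np.c_[b,[tcp[2]-5.1]*4],np.c_[b,[tcp[2]+24.9]*4]])
J=np.array([rel(F,FY,p) for p in[(-35,-24),(85,0),(-20,50),(80,50),(80,15)]]); J=np.c_[J,[47]*5]
H=np.array([rel(F,FY,p) for p in[(-19,0),(71,0)]]); H=np.c_[H,[15+50]*2]
c=np.array([165,150]); k=8; A=cv2.resize(im[150:225,165:260],None,fx=k,fy=k,interpolation=cv2.INTER_CUBIC)
P=lambda X:[tuple(int(t) for t in q) for q in (proj("scene",X)-c+.5)*k]
q=P(V)
for i in range(4):
    for a,e in((i,(i+1)%4),(i+4,(i+1)%4+4),(i,i+4)): cv2.line(A,q[a],q[e],(0,255,0),1)
j=P(J); cv2.line(A,j[0],j[1],(0,0,255),1); cv2.line(A,j[2],j[3],(0,0,255),1); h=P(H); cv2.line(A,h[0],h[1],(255,255,0),1)
cv2.imwrite("pics/o3.png",A)
```

```text
clk 6.35 tcp [504.8 -12.3  24.4] F [ 0.3  0.6 -2.1] w 25.3 gf 59.2
shift [-13.4  -1.4   3.4] rot [-0.    -0.     0.002]
[505.18282    -12.31778533  24.96013216] [-1.25080389e-01  9.92146367e-01  1.92686533e-05  6.95116700e-04]
wedge in fixture [-80.06966357 -15.75260446] 0.001817867333303913
```

View pics/o3.png

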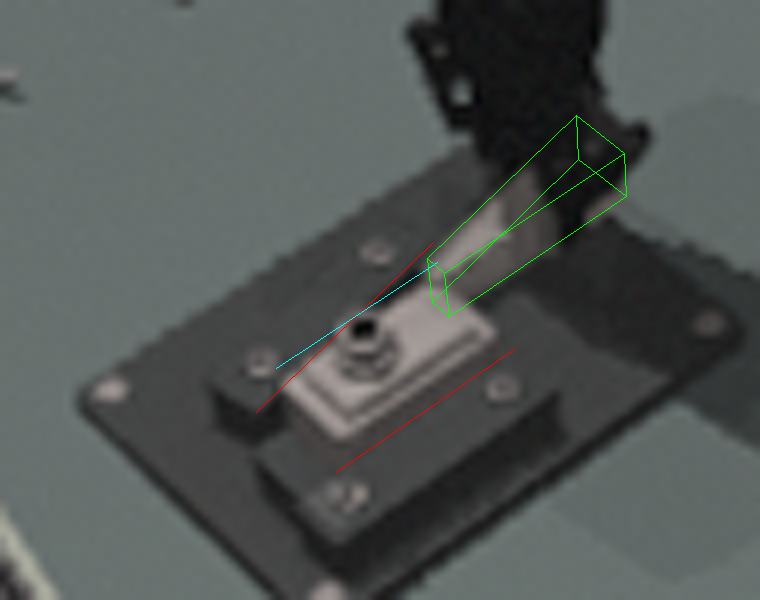

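Run:
```python
from go import *; from fit import *
def unproj(n,uv,z):
    r,t,K=cal(n); Rm=cv2.Rodrigues(r)[0]; ray=(np.linalg.inv(K)@[*uv,1])@Rm; C=-t.ravel()@Rm
    return C+ray*(z-C[2])/ray[2]
for z in(65,60,55):
  print(z)
  for x,y in[(280,380),(345,440),(497,333)]:
    p=unproj("scene",(165+x/8-.5,150+y/8-.5),z); print("  s",np.round(rel([0,0],-FY,p[:2]-F),1))
  # top: hood outline corners in z1.png right half
  for x,y in[(441,94),(490,88),(501,184),(452,194)]:
    p=unproj("top",(235+(x-350)/3.684-.5,115+y/3.684-.5),z); print("  t",np.round(rel([0,0],-FY,p[:2]-F),1))
```

```text
65
  s [73.9  5.9]
  s [74.2 51. ]
  s [-11.5  49.7]
  t [70.2 42.3]
  t [69.1 -0.8]
  t [-15.8   2.7]
  t [-18.1  46. ]
60
  s [71.8  2.2]
  s [72.  47.6]
  s [-14.1  46.2]
  t [71.2 42. ]
  t [70.2 -1.2]
  t [-15.    2.2]
  t [-17.4  45.8]
55
  s [69.6 -1.5]
  s [69.9 44.1]
  s [-16.7  42.8]
  t [72.2 41.7]
  t [71.2 -1.6]
  t [-14.3   1.8]
  t [-16.7  45.5]
```

Converted, -17 mm / 600 = -0.0283, -13 mm / 600 = -0.0217.

Request:
jog_arm --offsets '{"tx":[-0.005,-0.0133,-0.0217,-0.0283,-0.0283],"ty":[0,0,-0.0007,-0.0008,-0.0008],"tz":[0.0033,0.0033,0.0033,0.0033,0.0033],"wx":[0,0,0,0,0],"wy":[0,0,0,0,0],"wz":[0,0,0,0,0]}'

```text
clock: 6.9
position: [522.1, -8.9, 22.5]
ee_rot: [-0.125, 0.992, 0.0, 0.001]
contact_force: [0.2, 0.8, -2.7]
gripper_width: 25.1
grasp_force: 59.3
```

Request:
jog_arm --offsets '{"tx":[0,0,0,0],"ty":[0,0,0,0],"tz":[0.0017,0.0025,0.0033,0.0033],"wx":[0,0,0,0],"wy":[0,0,0,0],"wz":[0,0,0,0]}'

```text
clock: 7.3
position: [520.9, -9.2, 20.3]
ee_rot: [-0.125, 0.992, -0.0, -0.0]
contact_force: [0.6, -0.4, -1.7]
gripper_width: 25.2
grasp_force: 59.5
```

No side contact. I'll lower until it touches.

Converted, 0.5 mm / 600 = 0.0008.

Request:
jog_arm --offsets '{"tx":[0,0,0],"ty":[0,0,0],"tz":[0.0008,0.0008,0.0008],"wx":[0,0,0],"wy":[0,0,0],"wz":[0,0,0]}'

```text
clock: 7.6
position: [521.1, -9.1, 20.1]
ee_rot: [-0.125, 0.992, -0.0, 0.0]
contact_force: [-1.0, 0.1, 1.1]
gripper_width: 25.6
grasp_force: 59.6
```

Request:
jog_arm --offsets '{"tx":[0,0,0],"ty":[0,0,0],"tz":[0.0008,0.0008,0.0008],"wx":[0,0,0],"wy":[0,0,0],"wz":[0,0,0]}'

```text
clock: 7.9
position: [521.2, -9.2, 20.1]
ee_rot: [-0.125, 0.992, -0.0, 0.0]
contact_force: [-1.7, -0.8, 5.1]
gripper_width: 25.1
grasp_force: 60.1
```

The wedge is on the bed. I'll release, rise clear and look.

Converted, -0.5 mm / 600 = -0.0008.

Request:
jog_arm --offsets '{"tx":[0,0,0,0,0,0],"ty":[0,0,0,0,0,0],"tz":[-0.0008,-0.0008,-0.0008,-0.0008,-0.0008,-0.0008],"wx":[0,0,0,0,0,0],"wy":[0,0,0,0,0,0],"wz":[0,0,0,0,0,0]}' --finger_gap 50

```text
clock: 8.5
position: [521.0, -9.1, 19.7]
ee_rot: [-0.125, 0.992, -0.0, -0.0]
contact_force: [-0.7, -0.3, -0.4]
gripper_width: 50.4
grasp_force: 0.0
```

Request:
jog_arm --offsets '{"tx":[0,0,0.0333,0.1,0.1667,0.2,0.2,0.2],"ty":[0,0,0,0,0,0,0,0],"tz":[-0.0333,-0.0833,-0.1333,-0.1333,-0.1333,-0.1333,-0.1333,-0.1333],"wx":[0,0,0,0,0,0,0,0],"wy":[0,0,0,0,0,0,0,0],"wz":[0,0,0,0,0,0,0,0]}'

```text
clock: 9.3
position: [405.4, -38.7, 100.3]
ee_rot: [-0.125, 0.992, 0.0, 0.001]
contact_force: [0.9, 0.5, -0.8]
gripper_width: 49.8
grasp_force: 0.0
```

Run:
```python
from go import *; from fit import *
o=rel(F,FY,(-63,-14.5)); 
for n in("scene","top"):
    im,d,w=cloud(n); p,f=fit(n,im,WEDGE,np.r_[o,FY],45,3); print(n,rel([0,0],-FY,p[:2]-F),p[2]-FY,f)
    c=np.int32(proj(n,[[560,10,30]])[0])-[45,32]; cv2.imwrite(f"pics/{n}4.png",cv2.resize(im[c[1]:c[1]+70,c[0]:c[0]+90],None,fx=6,fy=6,interpolation=cv2.INTER_CUBIC))
cv2.imwrite("pics/b4.png",cv2.resize(np.vstack([cv2.imread("pics/scene4.png"),cv2.imread("pics/top4.png")]),(386,600)))
```

```text
scene [-59.72361063 -12.20938213] 0.01981686414083844 390.27955100241167
top [-60.46217319 -14.04336314] -0.021885201846841895 488.37302479012214
```

View pics/b4.png

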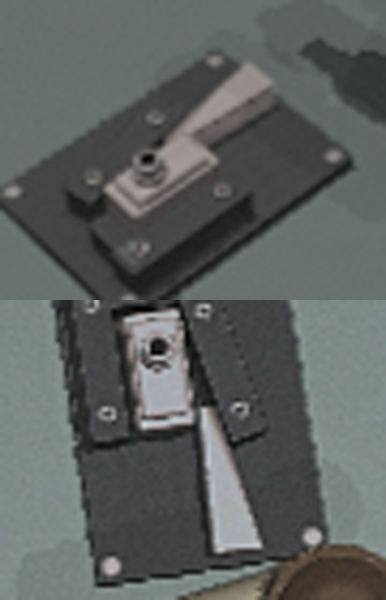

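The wedge is loose in the gap: in the top crop its tip is at about (205,408), between hood and jaw, and its fitted x is about -60. Next I'll close the fingers and line up behind the thick end.

Run:
```python
from go import *
go(rel(F,FY,(-150,-15)),27,FY)
```

```text
clk 9.4 tcp [406.1 -38.4 100.1] F [-1.   0.6  0.4] w 50.3 gf 0.0
shift [-39.8   7.7  73.2] rot [-0.     0.001  0.099]
```

Converted, 73 mm / 600 = 0.1217, 65 mm / 600 = 0.1083, 0.1 rad / 2.0944 = 0.0477.

Request:
jog_arm --offsets '{"tx":[-0.0167,-0.0333,-0.05,-0.0667,-0.0667,-0.0667,-0.0667,-0.0667],"ty":[0.0033,0.0067,0.01,0.0133,0.0133,0.0133,0.0133,0.0133],"tz":[0.0333,0.075,0.1083,0.1217,0.1217,0.1217,0.1217,0.1217],"wx":[0,0,0,0,0,0,0,0],"wy":[0,0,0,0,0,0,0,0],"wz":[0.0239,0.0477,0.0477,0.0477,0.0477,0.0477,0.0477,0.0477]}' --finger_gap 0

```text
clock: 10.2
position: [441.7, -21.2, 27.6]
ee_rot: [-0.075, 0.997, 0.0, 0.001]
contact_force: [-0.2, 0.7, -0.2]
gripper_width: -0.3
grasp_force: 0.0
```

Run:
```python
from go import *
go(rel(F,FY,(-66,-13)),27,FY)
```

```text
clk 10.2 tcp [441.7 -21.2  27.6] F [-0.2  0.7 -0.2] w -0.3 gf 0.0
shift [-85.2   2.    0.8] rot [ 0.     0.002 -0.001]
```

Converted, -50 mm / 600 = -0.0833, -46 mm / 600 = -0.0767.

Request:
jog_arm --offsets '{"tx":[-0.0133,-0.0267,-0.0367,-0.0433,-0.05,-0.0567,-0.0633,-0.07,-0.0767,-0.0833],"ty":[0,0,0,0,0,0,0,0,0,0],"tz":[0,0,0,0,0,0,0,0,0,0],"wx":[0,0,0,0,0,0,0,0,0,0],"wy":[0,0,0,0,0,0,0,0,0,0],"wz":[0,0,0,0,0,0,0,0,0,0]}'

```text
clock: 11.2
position: [491.2, -13.7, 26.8]
ee_rot: [-0.075, 0.997, -0.0, -0.0]
contact_force: [-0.7, 0.2, 0.1]
gripper_width: 0.1
grasp_force: 0.3
```

Request:
jog_arm --offsets '{"tx":[-0.005,-0.01,-0.015,-0.02,-0.025,-0.025],"ty":[0.0005,0.001,0.0017,0.0017,0.0017,0.0017],"tz":[0,0,0,0,0,0],"wx":[0,0,0,0,0,0],"wy":[0,0,0,0,0,0],"wz":[0,0,0,0,0,0]}'

```text
clock: 11.8
position: [506.4, -10.3, 26.8]
ee_rot: [-0.075, 0.997, 0.0, 0.0]
contact_force: [-0.5, 0.1, -0.8]
gripper_width: 0.2
grasp_force: 0.3
```

Run:
```python
from go import *; from fit import *
go(rel(F,FY,(-66,-13)),27,FY)
s=arm.read_state(); print(rel([0,0],-FY,s["position"][:2]-F))
n="scene"; im,d,w=cloud(n); p,f=fit(n,im,WEDGE,np.r_[rel(F,FY,(-15,-8)),FY],45,3); print(n,rel([0,0],-FY,p[:2]-F),p[2]-FY,f)
cv2.imwrite("pics/s5.png",cv2.resize(im[140:230,160:270],None,fx=6,fy=6,interpolation=cv2.INTER_CUBIC))
```

```text
clk 11.8 tcp [506.4 -10.3  26.8] F [-0.5  0.1 -0.8] w 0.2 gf 0.3
shift [-19.6   0.9  -0.1] rot [-0.     0.001 -0.001]
[-85.61336529 -13.91873845]
scene [-8.82666903  8.49479408] 0.4004261283871795 640.6918221333549
```

View pics/s5.png

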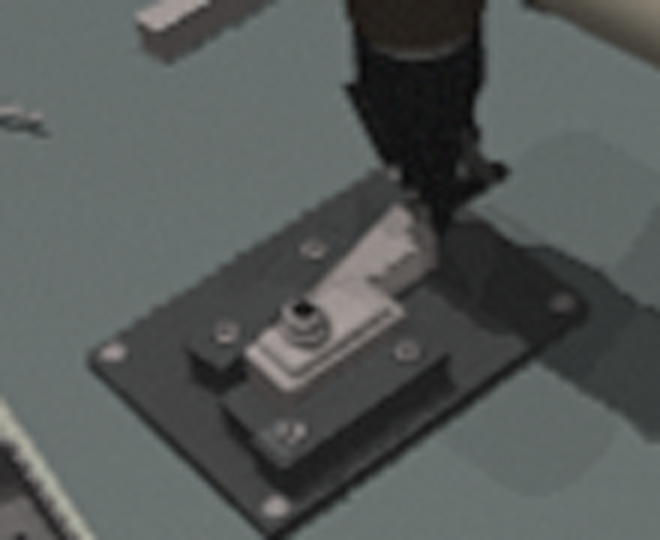

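The wedge has slid in beside the hood, with its thick end at about (415,230). I'll push on more gently.

Converted, -10 mm / 600 = -0.0167, -8 mm / 600 = -0.0133.

Request:
jog_arm --offsets '{"tx":[-0.0033,-0.0067,-0.01,-0.0133,-0.0167,-0.0167],"ty":[0,0,0,0,0,0],"tz":[0,0,0,0,0,0],"wx":[0,0,0,0,0,0],"wy":[0,0,0,0,0,0],"wz":[0,0,0,0,0,0]}'

```text
clock: 12.45
position: [516.2, -8.9, 26.8]
ee_rot: [-0.075, 0.997, 0.0, 0.0]
contact_force: [-1.2, 0.5, -0.5]
gripper_width: -0.2
grasp_force: 0.5
```

Request:
jog_arm --offsets '{"tx":[-0.0017,-0.0033,-0.005,-0.0067,-0.0083],"ty":[0,0,0,0,0],"tz":[0,0,0,0,0],"wx":[0,0,0,0,0],"wy":[0,0,0,0,0],"wz":[0,0,0,0,0]}'

```text
clock: 12.95
position: [520.5, -8.2, 26.8]
ee_rot: [-0.075, 0.997, 0.0, -0.0]
contact_force: [-2.2, 0.9, -0.1]
gripper_width: -0.1
grasp_force: 1.1
```

Converted, -2 mm / 600 = -0.0033, -1.3 mm / 600 = -0.0022.

Request:
jog_arm --offsets '{"tx":[-0.0012,-0.0022,-0.0033,-0.0033],"ty":[0,0,0,0],"tz":[0,0,0,0],"wx":[0,0,0,0],"wy":[0,0,0,0],"wz":[0,0,0,0]}'

```text
clock: 13.35
position: [522.7, -7.9, 26.8]
ee_rot: [-0.075, 0.997, 0.0, 0.0]
contact_force: [-1.2, 0.5, -0.8]
gripper_width: 0.4
grasp_force: 0.8
```

Request:
jog_arm --offsets '{"tx":[-0.0012,-0.0022,-0.0033,-0.0033],"ty":[0,0,0,0],"tz":[0,0,0,0],"wx":[0,0,0,0],"wy":[0,0,0,0],"wz":[0,0,0,0]}'

```text
clock: 13.75
position: [524.7, -7.6, 26.8]
ee_rot: [-0.075, 0.997, 0.0, 0.0]
contact_force: [-2.5, 0.2, -0.2]
gripper_width: -0.2
grasp_force: 0.8
```

Converted, -1.5 mm / 600 = -0.0025, -1 mm / 600 = -0.0017.

Request:
jog_arm --offsets '{"tx":[-0.0008,-0.0017,-0.0025,-0.0025],"ty":[0,0,0,0],"tz":[0,0,0,0],"wx":[0,0,0,0],"wy":[0,0,0,0],"wz":[0,0,0,0]}'

```text
clock: 14.15
position: [526.1, -7.4, 26.8]
ee_rot: [-0.075, 0.997, 0.0, 0.0]
contact_force: [-1.8, 0.8, -0.0]
gripper_width: -0.3
grasp_force: 0.9
```

Request:
jog_arm --offsets '{"tx":[-0.0008,-0.0017,-0.0025,-0.0025],"ty":[0,0,0,0],"tz":[0,0,0,0],"wx":[0,0,0,0],"wy":[0,0,0,0],"wz":[0,0,0,0]}'

```text
clock: 14.55
position: [526.7, -7.4, 26.7]
ee_rot: [-0.075, 0.997, -0.0, -0.001]
contact_force: [-3.6, 0.1, 0.8]
gripper_width: -0.3
grasp_force: 2.1
```

Converted, -1 mm / 600 = -0.0017, -0.5 mm / 600 = -0.0008.

Request:
jog_arm --offsets '{"tx":[-0.0008,-0.0017,-0.0017],"ty":[0,0,0],"tz":[0,0,0],"wx":[0,0,0],"wy":[0,0,0],"wz":[0,0,0]}'

```text
clock: 14.85
position: [526.7, -7.5, 26.5]
ee_rot: [-0.075, 0.997, -0.0, -0.002]
contact_force: [-5.6, 0.1, 2.3]
gripper_width: -0.0
grasp_force: 3.0
```

Request:
jog_arm --offsets '{"tx":[-0.0008,-0.0017,-0.0017],"ty":[0,0,0],"tz":[0,0,0],"wx":[0,0,0],"wy":[0,0,0],"wz":[0,0,0]}'

```text
clock: 15.15
position: [526.7, -7.6, 26.3]
ee_rot: [-0.074, 0.997, -0.0, -0.003]
contact_force: [-8.2, -0.0, 3.5]
gripper_width: 0.2
grasp_force: 3.7
```

It has stopped dead. Now the final lock push.

Converted, -5 mm / 600 = -0.0083, -4 mm / 600 = -0.0067.

Request:
jog_arm --offsets '{"tx":[-0.0017,-0.0033,-0.005,-0.0067,-0.0083],"ty":[0,0,0,0,0],"tz":[0,0,0,0,0],"wx":[0,0,0,0,0],"wy":[0,0,0,0,0],"wz":[0,0,0,0,0]}'

```text
clock: 15.65
position: [526.7, -8.1, 25.3]
ee_rot: [-0.074, 0.997, -0.001, -0.008]
contact_force: [-15.9, -0.9, 7.7]
gripper_width: -0.1
grasp_force: 7.9
```

Request:
jog_arm --offsets '{"tx":[-0.0017,-0.0033,-0.005,-0.0067,-0.0067],"ty":[0,0,0,0,0],"tz":[0,0,0,0,0],"wx":[0,0,0,0,0],"wy":[0,0,0,0,0],"wz":[0,0,0,0,0]}'

```text
clock: 16.15
position: [526.7, -8.5, 24.4]
ee_rot: [-0.073, 0.997, -0.002, -0.013]
contact_force: [-21.3, -1.0, 9.7]
gripper_width: 0.4
grasp_force: 10.4
```

The rows are not in the units I measure in: shifts go in shares of 600 mm and turns go in shares of 120 degrees. I convert before sending: -5 mm / 600 = -0.0083, -4 mm / 600 = -0.0067.

Request:
jog_arm --offsets '{"tx":[-0.0017,-0.0033,-0.005,-0.0067,-0.0083],"ty":[0,0,0,0,0],"tz":[0,0,0,0,0],"wx":[0,0,0,0,0],"wy":[0,0,0,0,0],"wz":[0,0,0,0,0]}'

```text
clock: 16.65
position: [526.7, -8.9, 23.6]
ee_rot: [-0.072, 0.997, -0.002, -0.018]
contact_force: [-28.8, -0.9, 17.5]
gripper_width: -0.1
grasp_force: 15.1
```

Request:
jog_arm --offsets '{"tx":[-0.0017,-0.0033,-0.005,-0.005],"ty":[0,0,0,0],"tz":[-0.0017,-0.0033,-0.0033,-0.0033],"wx":[0,0,0,0],"wy":[0,0,0,0],"wz":[0,0,0,0]}'

```text
clock: 17.05
position: [526.6, -8.9, 23.7]
ee_rot: [-0.072, 0.997, -0.002, -0.021]
contact_force: [-29.8, -0.9, 8.9]
gripper_width: 0.2
grasp_force: 15.1
```

Converted, 130 mm / 600 = 0.2167, 110 mm / 600 = 0.1833.

Request:
jog_arm --offsets '{"tx":[0.0067,0.0133,0.02,0.03,0.0433,0.0667,0.1,0.1333,0.1833,0.2167],"ty":[0,0,0,0,0,0,0,0,0,0],"tz":[0,0,0,0,0,0,-0.0333,-0.1,-0.15,-0.15],"wx":[0,0,0,0,0,0,0,0,0,0],"wy":[0,0,0,0,0,0,0,0,0,0],"wz":[0,0,0,0,0,0,0,0,0,0]}'

```text
clock: 18.05
position: [420.8, -22.8, 123.5]
ee_rot: [-0.075, 0.997, 0.001, 0.007]
contact_force: [-0.1, 0.6, -0.5]
gripper_width: 0.1
grasp_force: 0.0
```

Run:
```python
from go import *; from fit import *
A=[]
for n in("scene","top"):
    im,d,w=cloud(n); p,f=fit(n,im,WEDGE,np.r_[rel(F,FY,(-2,-5)),FY],45,3); print(n,rel([0,0],-FY,p[:2]-F),p[2]-FY,f)
    c=np.int32(proj(n,[[590,16,30]])[0])-[50,45]; A.append(cv2.resize(im[c[1]:c[1]+90,c[0]:c[0]+100],(400,360),interpolation=cv2.INTER_CUBIC))
cv2.imwrite("pics/b6.png",np.hstack(A))
print(arm.read_state()["contact_force"],arm.read_state()["position"])
```

```text
scene [ 0.46444266 -1.25735714] 0.057981429981614846 682.1169952785103
top [-0.37470163 -2.44629793] 0.06629890205062747 1208.4142412786698
[-0.10382779  0.04981604 -1.60213597] [417.32159056 -23.5790177  120.74254217]
```

View pics/b6.png

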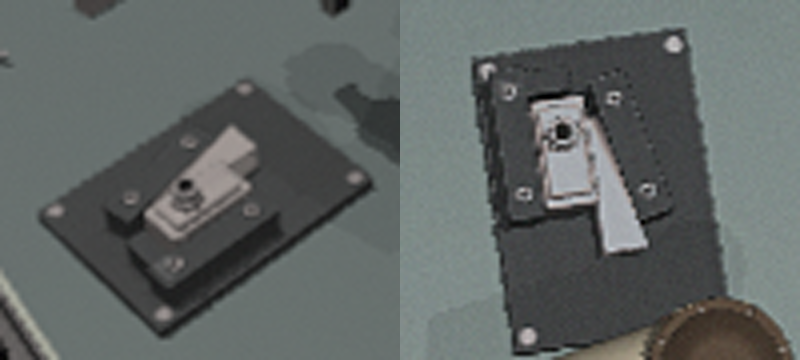

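The wedge sits at about x = 0 in the fixture, with its thick end just outside the slanting jaw and the hood against the straight jaw. The arm is clear of everything.

```bash
python3 -c "
from bench import arm
print(arm.job_done())"
```

```text
the job is handed in; nothing more can be done
None
```

The wedge was set down loose in the gap, then driven in until it stopped and locked with a push of about 30 N; the final pictures show it near x = 0 in the fixture with the hood against the straight jaw, and I handed the job in at about 18 s, though no verdict came back.

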